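Refit the contact grill's grease tray

ROBOT

A 6-joint arm with a two-finger parallel gripper is mounted at the origin on a cart in front of the work surface, level with it; the furniture and walls round the work are solid. World frame = base frame: x ahead of the robot, y to its left, z up, the work surface at z = 0. Lengths are in m, angles in rad, forces in N, time in s.
With the tool pointing down it reaches from about 0.35 to 0.85 m from the base axis. Payload 8.1 kg.
Tool frame: the origin (TCP) lies on the centre line of the jaws, within the pads' length; the fingertips stand robot.finger_overhang ahead of it and the grasp point (between the pads) lies 5 mm behind it (robot.finger_overhang is the distance from the TCP to the fingertips, in m); z points along the fingers, y is the direction in which the jaws open and shut (so a half turn about z gives the same grasp; the last joint's range is limited). The gripper opens to 93 mm and grips with 3 to 60 N. Pads are 15 mm wide; open, the fingers measure 128 mm over their backs; the gripper's body (75 mm by 188 mm) begins 65 mm behind the grasp point.
Start: joints at [1.031, 0.13, 1.488, -0, 1.523, -0.085], TCP at [0.264, 0.539, 0.233] pointing down, gripper open.
Joint ranges: [-2.96, 2.96], [-0.89, 2.26], [0.02, 2.5], [-1.34, 4.48], [0, 2.73], [-2.66, 2.66]. Speed limits (rad/s): [2.39, 2.39, 2.79, 3.14, 3.14, 3.14].

INTERFACE

Orientations are given as a rotation vector (axis times angle).
In Python, from plant import robot gives the robot as it stands. The module is installed in compiled form; this text tells all that it offers.
- The arm moves only by the tool carry_out, never from a script. Its argument "commands" is a list that holds one entry, the list of rows, each a list of 4 numbers: the shift along the tool's x, y, z in cm, then the turn about the tool's z in degrees. In form: [[[tx, ty, tz, roll], ...]]. A call has 1 to 20 rows; each row shifts and turns the commanded pose from where the row before left it, along the tool's axes as they then stand; what a row does not reach is not made up. A row lasts 1/12 s, in which the tool goes at most 41.7 mm and 7.16 degrees, less where a joint would pass 70% of its speed; a pose out of reach is approached as far as the arm can. A call is refused whole if a number of a shift passes 4.17 or a number of a turn 7.16, either way. A call with a gripper value outside its range is refused whole. "claw" is the finger opening in cm, from 0 to 9.3, set as the call begins (left out, the last holds). The fingers move at their own pace and stop on an object; "grip_force" is the grip in N (left out, the last holds). Time passes only in rows, so rows that do not move let the fingers close. It gives the time, the measured TCP pose, the force and the opening at its end, in the units of the state.
- robot.read_state(): the state, without advancing time (a new reading comes with each control period).
- robot.read_camera(name): name is "scene" or "top" or "wrist"; returns the picture (400x640x3 uint8, red, green, blue); there is no depth.
- robot.camera_params(name): a dict with "mtx" (3x3 intrinsics, pixels), "R" (3x3) and "t" (3): a world point X has camera coordinates R X + t. Camera axes: x right, y down, z forward; pixel columns grow to the right and rows downward; lengths in m; the calibration is good to about 2 mm. A picture is of the moment at which its call begins: read the wrist's pose just before it. camera_params takes no time and is no camera call; for the wrist camera it gives the pose at the moment of the call.
- robot.close_job(): hands the job in, once; it reports no verdict.
The state is a dict: "t": time; "q": joint angles; "dq": joint speeds; "joint_torque": joint torques, N m; "tool_pos": TCP position; "orientation": TCP orientation; "force": force on the tool from outside, world axes, zero at the start; "wrist_torque": the same for the moment, N m; "opening": finger opening in m.
Only numpy, scipy, OpenCV 4.12 (cv2) and the standard library are available. Lean on these libraries where they do the work, as an engineer would, in place of code of your own. Each camera call takes 0.05 s, during which the arm holds its last target.

TASK

The contact grill has been wiped down and has to be made ready for use. Line the loose grease tray up with the slot low in the grill's right-hand side and push it in under the grill until it is fully home, its upright stop plate against the side of the grill; then close the lid all the way. Leave the other things on the worktop alone.

Things in the scene. Friction and masses are not known exactly. Their poses are not given: they have to be found in the camera images.
- grill: Black and steel contact grill (panini press), fixed, 190 mm deep (x), 230 mm wide (y). Origin on the worktop under its centre; x points to its back (hinge side), y to its left; the lid handle is at its front (-x). Base from z = 22 to 60 mm on feet; 103 mm high when closed. Flat free worktop to its right, where the tray lies.
- slot_mouth (a point): Middle of the tray slot's mouth in the grill's right (-y) side face, at worktop level; axes as the grill's, so the tray goes in along this +y. The slot is a tunnel 22 mm high over the bare worktop, open below; its mouth is 138 mm wide and flares in to 113 mm within 25 mm, then tapers evenly to 102 mm at 160 mm depth.
- grease_tray: Loose low aluminium tray, 0.3 kg, 200 mm long (its y), on the worktop beside the slot, roughly lined up, smooth and slippery. Origin: middle of length and width, on the underside; y points to the leading end. y = -50 to +100 mm: open pan 18 mm high, 112 mm wide tapering to 100 at the leading end. y = -100 to -55: flat black grip 100 mm wide, end face upright, 2 to 16 mm high.
- tray_stop (a point): On the tray's black upright stop plate (112 mm wide, 5 mm thick, top 29 mm high: too tall for the slot): middle of the face that meets the grill's side, at the tray's underside; axes as the tray's. It lies at slot_mouth when the tray is home; the tray then has 1.5 mm play each side and its grip stands 50 mm out.
- lid_hinge (a point): Middle of the lid's hinge line, 66 mm above the worktop, 92 mm behind the grill's centre; the hinge line runs along the grill's y, axes as the grill's.
- lid_top (a point): Point on the lid's outer steel face on its centre line, 160 mm from the hinge line along the lid and 37 mm out from it (square to the lid); its x axis points along the lid to the hinge, its z axis out of the outer face (up when closed).
- lid_handle (a point): Middle of the lid's black handle bar, 20 mm thick and 150 mm long along the grill's y, 212 mm from the hinge line along the lid, 20 mm out; moves with the lid, axes as lid_top's.
- lid (a joint): Opening angle of the lid, rad: 0 closed, starts at 1.1 to 1.35 (standing up and leaning towards the front). The hinge is stiff (0.8 N m): the lid stays where it is left, and is shut by pushing its outer face or handle forward and down, 4 to 8 N.
- tuna_tin: Tin, 86 mm across, 40 mm high, bystander. Origin under its centre.
- pepper_mill: Wooden pepper mill, 58 mm across, 160 mm high, bystander. Origin under its centre.
- salt_shaker: Salt shaker, 44 mm across, 90 mm high, bystander. Origin under its centre.

How it is judged:
On the way, in this order (a step that is already met when the one before it is completed fails the run):
1. the tray is fully home under the grill, the lid still open (y of tray_stop in the frame of slot_mouth above -0.004 m and angle between the y axis of grease_tray and the y axis of grill, either way round below 0.035 rad and value of joint lid above 0.5 rad), for 0.2 s.
2. the lid is closed (value of joint lid below 0.04 rad), for 0.2 s.
At the end, for the whole second after the job is handed in: The tray lies flat and at rest in its slot, its stop plate within 4 mm of the grill's side, within 6 mm of the slot's middle and within 0.035 rad of square; the lid is closed to within 0.04 rad (y of tray_stop in the frame of slot_mouth above -0.004 m and x of tray_stop in the frame of slot_mouth between -0.006 and 0.006 m and angle between the y axis of grease_tray and the y axis of grill, either way round below 0.035 rad and angle between grease_tray's own z axis and vertical below 0.03 rad and linear speed of grease_tray below 0.01 m/s and value of joint lid below 0.04 rad); the robot touches nothing.
It fails at once if a bystander (tin, pepper mill or salt shaker) is pushed more than 3 cm or knocked over (distance of any of tuna_tin, pepper_mill, salt_shaker from where it was at the start of the episode above 0.03 m or angle between any of pepper_mill, salt_shaker, tuna_tin's own z axis and vertical above 0.5 rad).
It also fails if it takes over 64 s, if anything falls off the work surface, if the arm or the gripper's body presses on something with over 40 N, if the wrist force passes 120 N, or if a joint passes its speed limit or range.

## Working session

There is one attempt and no reset: what is moved stays moved. The work goes in short steps, Python scripts to look and compute and a tool call to move; the robot and the scene stay as the last step left them, time stands still between calls to the robot, and variables do not carry over. Pictures are saved under pics/ and viewed, and the job is handed in when it is done.

Besides the shell and the picture viewer there is one more tool, called after "Call:" in YAML: its name, and indented under it one key for each argument. carry_out: Moves the arm, as the interface text tells. Its arguments: {"type":"object","properties":{"commands":{"type":"array","items":{"type":"array","items":{"type":"array","items":{"type":"number"}}}},"claw":{"type":"number"},"grip_force":{"type":"number"}},"required":["commands"]}

```bash
mkdir -p pics; python3 - <<'E'
from plant import robot
import cv2
print(robot.finger_overhang)
s=robot.read_state(); print({k:(v if not hasattr(v,'round') else v) for k,v in s.items()})
for n in("scene","top"):
    im=robot.read_camera(n); cv2.imwrite(f"pics/{n}0.png",im[:,:,::-1]); p=robot.camera_params(n); print(n,p)
E
```

```text
0.014
{'t': 0.0, 'q': array([ 1.03060676e+00,  1.31171633e-01,  1.48927416e+00,  1.74887051e-05,
        1.52298040e+00, -8.53935519e-02]), 'dq': array([-0.00228887, -0.00138289, -0.00015122, -0.00141899,  0.0004683 ,
       -0.00079675]), 'joint_torque': array([ 6.60557475e-05, -5.59818542e+01, -4.91776228e+01,  7.67109124e-02,
        3.47817480e-02, -1.87069522e-04]), 'tool_pos': array([0.2632606 , 0.53856184, 0.23158398]), 'orientation': array([-7.08121052e-01, -3.06014908e+00,  2.73141818e-03]), 'force': array([-1.00110538,  0.71824208, -0.10236224]), 'wrist_torque': array([0.04498178, 0.00109678, 0.03668048]), 'opening': 0.09307744238929866}
scene {'mtx': array([[492.2927807 ,   0.        , 326.7096636 ],
       [  0.        , 492.2927807 , 201.58649105],
       [  0.        ,   0.        ,   1.        ]]), 'R': array([[ 0.97966288, -0.19911435, -0.02478121],
       [-0.12228098, -0.4945381 , -0.86051114],
       [ 0.15908487,  0.8460411 , -0.50882852]]), 't': array([-0.45099127,  0.17106904,  1.32940943])}
top {'mtx': array([[384.6067043 ,   0.        , 319.26801229],
       [  0.        , 384.6067043 , 191.71390043],
       [  0.        ,   0.        ,   1.        ]]), 'R': array([[-0.01514763, -0.99981012, -0.01225852],
       [-0.99723887,  0.01599779, -0.07251694],
       [ 0.07269928,  0.01112621, -0.99729184]]), 't': array([0.05886685, 0.47697931, 0.9584297 ])}
```

View pics/scene0.png

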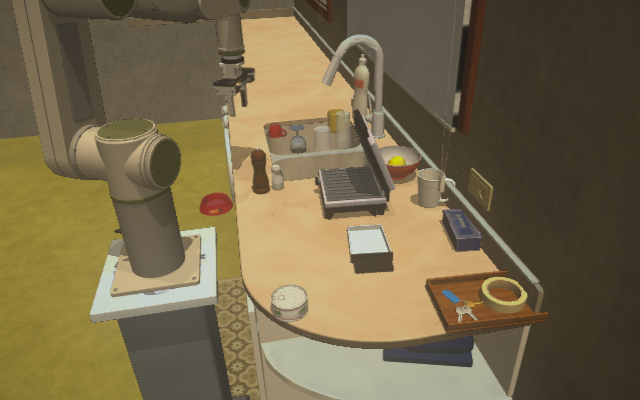

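View pics/top0.png

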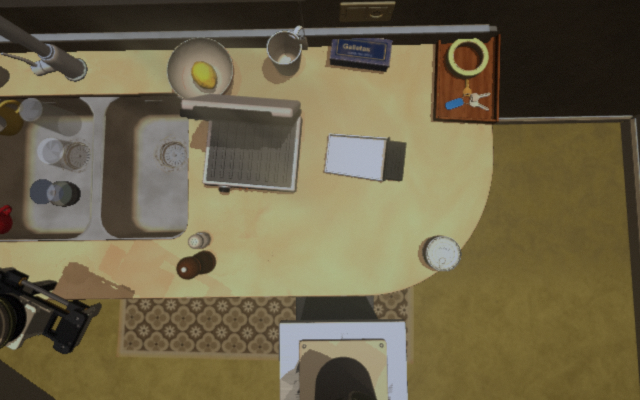

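```bash
python3 - <<'E'
import cv2
im=cv2.imread("pics/top0.png")
cv2.imwrite("pics/topz.png",cv2.resize(im[85:205,180:420],None,fx=3.3,fy=3.3,interpolation=cv2.INTER_CUBIC))
im=cv2.imread("pics/scene0.png")
cv2.imwrite("pics/scz.png",cv2.resize(im[100:280,240:460],None,fx=3.3,fy=3.3,interpolation=cv2.INTER_CUBIC))
E
```

```text
(no output)
```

View pics/topz.png

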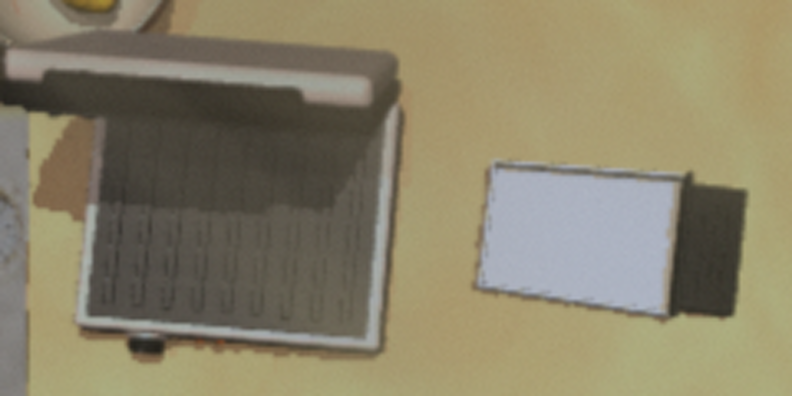

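View pics/scz.png

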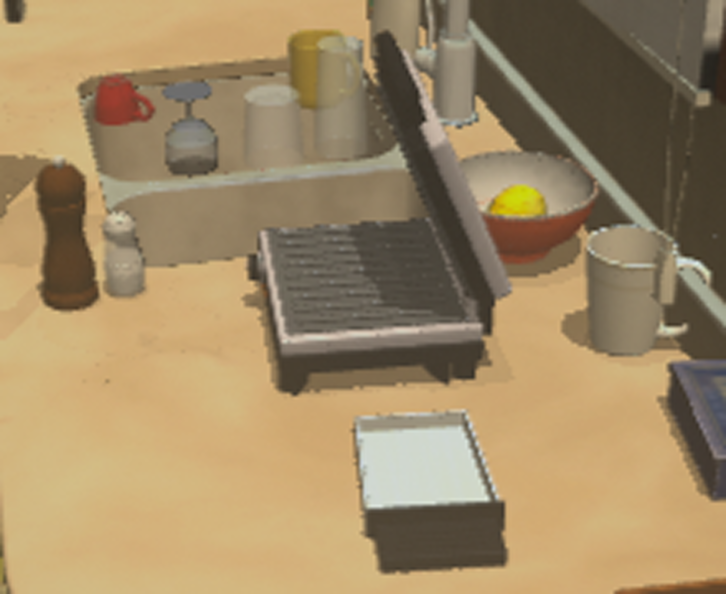

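```bash
cat > h.py <<'E'
import numpy as np,cv2
from plant import robot
def ray(n,uv,z,P=None):
    P=P or robot.camera_params(n)
    uv=np.atleast_2d(np.array(uv,float))
    d=(np.linalg.inv(P['mtx'])@np.c_[uv,np.ones(len(uv))].T)
    d=(P['R'].T@d).T; c=-P['R'].T@P['t']
    return c+d*((z-c[2])/d[:,2])[:,None]
def proj(n,X):
    P=robot.camera_params(n); y=(P['R']@np.atleast_2d(X).T).T+P['t']; y=(P['mtx']@y.T).T; return y[:,:2]/y[:,2:]
E
python3 - <<'E'
from h import *
np.set_printoptions(precision=4,suppress=True)
f=lambda l:[(a/3.3+180-.35,b/3.3+85-.35) for a,b in l]
g=ray("top",f([(78,326),(380,350),(400,110)]),.06); print("grill",g)
d=g[2]-g[1]; print("right edge ang dev", np.degrees(np.arctan2(d[1],d[0])), "front", np.degrees(np.arctan2(-(g[0]-g[1])[0],(g[0]-g[1])[1])), np.linalg.norm(g[0]-g[1]))
t=ray("top",f([(490,165),(475,290),(688,175),(672,317)]),.018); print("tray",t)
gr=ray("top",f([(745,190),(735,316)]),.016); print("grip",gr)
a=(t[0]+t[1])/2; c=gr.mean(0); v=a-c; print("tray axis yaw",np.degrees(np.arctan2(-v[0],v[1])),np.linalg.norm(v[:2]))
print("tin,salt,mill",ray("top",[(441,254)],.04),ray("top",[(199,241)],.08),ray("top",[(187,268)],.16))
f=lambda l:[(a/3.3+240-.35,b/3.3+100-.35) for a,b in l]
print("scene grill",ray("scene",f([(281,342),(481,324),(262,232)]),.06))
print("scene tray lead / grip",ray("scene",f([(357,415),(467,412)]),.018),ray("scene",f([(380,567),(504,560)]),.008))
im=robot.read_camera("wrist"); cv2.imwrite("pics/w0.png",im[:,:,::-1])
E
```

```text
grill [[0.4995 0.3337 0.06  ]
 [0.4782 0.1104 0.06  ]
 [0.6576 0.0935 0.06  ]]
right edge ang dev -5.359793358884394 front -5.471578854821992 0.22433752813467678
tray [[ 0.6241  0.0265  0.018 ]
 [ 0.5266  0.0397  0.018 ]
 [ 0.6135 -0.1268  0.018 ]
 [ 0.5032 -0.1114  0.018 ]]
grip [[ 0.6014 -0.1709  0.016 ]
 [ 0.5034 -0.1602  0.016 ]]
tray axis yaw -6.601435488094148 0.19993739907921926
tin,salt,mill [[ 0.319  -0.2437  0.04  ]] [[0.3611 0.3366 0.08  ]] [[0.308 0.336 0.16 ]]
scene grill [[0.479  0.1128 0.06  ]
 [0.6636 0.1004 0.06  ]
 [0.5031 0.3329 0.06  ]]
scene tray lead / grip [[0.5324 0.042  0.018 ]
 [0.6283 0.0237 0.018 ]] [[ 0.5027 -0.1574  0.008 ]
 [ 0.5994 -0.1713  0.008 ]]
```

Call:
carry_out:
  commands:
    - [[-2.5, -2.44, -0.15, 0], [-2.5, -2.44, -0.15, 0], [-2.5, -2.44, -0.15, 0], [-2.5, -2.44, -0.15, 0], [-2.5, -2.44, -0.15, 0], [-2.5, -2.44, -0.15, 0], [-2.5, -2.44, -0.15, 0], [-2.5, -2.44, -0.15, 0], [-2.5, -2.44, -0.15, 0], [-2.5, -2.44, -0.15, 0], [-2.5, -2.44, -0.15, 0], [-2.5, -2.44, -0.15, 0], [-2.5, -2.44, -0.15, 0], [-2.5, -2.44, -0.15, 0], [-2.5, -2.44, -0.15, 0], [-2.5, -2.44, -0.15, 0], [-2.5, -2.44, -0.15, 0], [-2.5, -2.44, -0.15, 0], [-2.5, -2.44, -0.15, 0], [-2.5, -2.44, -0.15, 0]]

```text
t: 1.82
tool_pos: [0.4985, -0.1208, 0.2625]
orientation: [-0.709, -3.06, -0.0]
force: [0.2, 0.7, -0.1]
opening: 0.0928
```

Call:
carry_out:
  commands:
    - [[0, 0, 0, 6.93], [0, 0, 0, 6.93], [0, 0, 0, 6.93], [0, 0, 0, 6.93], [0, 0, 0, 6.93], [0, 0, 0, 6.93], [0, 0, 0, 6.93], [0, 0, 0, 6.93], [0, 0, 0, 6.93], [0, 0, 0, 6.93], [0, 0, 0, 0], [0, 0, 0, 0]]
  claw: 5

```text
t: 2.82
tool_pos: [0.4982, -0.119, 0.2624]
orientation: [-2.318, -2.119, 0.0]
force: [0.0, 0.3, 0.5]
opening: 0.05
```

```bash
python3 - <<'E'
from h import *
from scipy.spatial.transform import Rotation as Ro
np.set_printoptions(precision=4,suppress=True)
s=robot.read_state(); print(s['t'],s['tool_pos'],s['q'],s['force'],s['opening']); print(Ro.from_rotvec(s['orientation']).as_matrix())
print(robot.camera_params("wrist"))
im=robot.read_camera("wrist"); cv2.imwrite("pics/w1.png",im[:,:,::-1])
E
```

```text
2.8167 [ 0.4982 -0.119   0.2624] [-0.3345 -0.1192  1.6848 -0.      1.5764 -0.2448] [0.0354 0.2502 0.5486] 0.050021159417344606
[[ 0.0895  0.996  -0.0005]
 [ 0.996  -0.0895  0.0001]
 [ 0.0001 -0.0005 -1.    ]]
{'mtx': array([[326.4652,   0.    , 315.4912],
       [  0.    , 326.4652, 197.2113],
       [  0.    ,   0.    ,   1.    ]]), 'R': array([[ 0.9959, -0.0901, -0.0005],
       [-0.0859, -0.9515,  0.2953],
       [-0.0271, -0.2941, -0.9554]]), 't': array([-0.5066, -0.1135,  0.3989])}
```

View pics/w1.png

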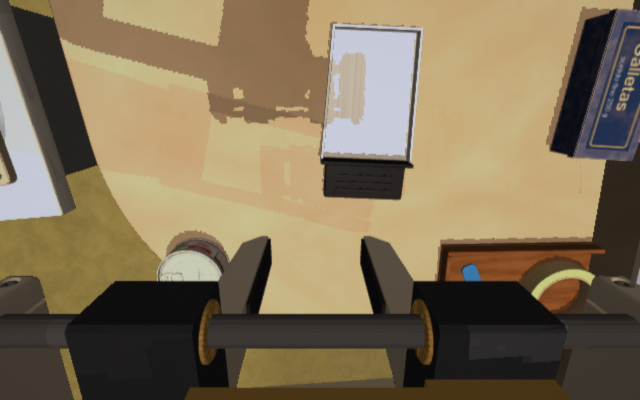

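Call:
carry_out:
  commands:
    - [[3, 0, 0, 0], [3, 0, 0, 0], [3, 0, 0, 0], [3, 0, 0, 0], [0, 0, 0, 0], [0, 0, 0, 0]]

```text
t: 3.37
tool_pos: [0.5096, 0.0017, 0.2626]
orientation: [2.317, 2.122, -0.0]
force: [0.5, -0.0, 0.9]
opening: 0.0501
```

```bash
python3 - <<'E'
from h import *
import pickle
pickle.dump(robot.camera_params("wrist"),open("w2.pkl","wb"))
im=robot.read_camera("wrist"); cv2.imwrite("pics/w2.png",im[:,:,::-1])
E
```

```text
(no output)
```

View pics/w2.png

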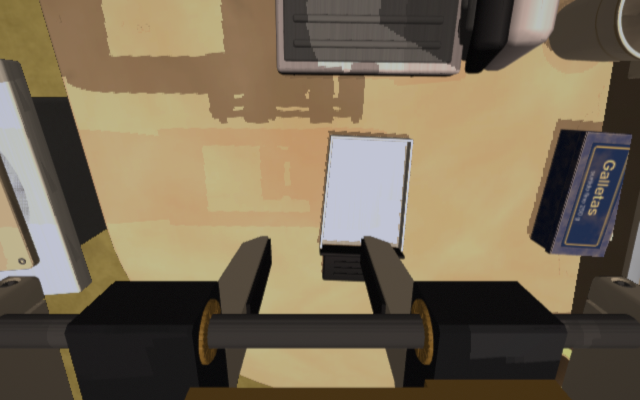

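```bash
python3 - <<'E'
from h import *
import pickle
P=pickle.load(open("w2.pkl","rb"))
im=cv2.imread("pics/w2.png")
cv2.imwrite("pics/w2z.png",cv2.resize(im[0:290,260:480],None,fx=2,fy=2,interpolation=cv2.INTER_CUBIC))
np.set_printoptions(precision=4,suppress=True)
print(ray("w",[(278,72),(460,72)],.06,P))
print(ray("w",[(332,135),(411,139),(320,248),(404,256)],.018,P))
hsv=cv2.cvtColor(im,cv2.COLOR_BGR2HSV); m=((hsv[...,1]<45)&(hsv[...,2]>150)).astype(np.uint8); m[:125]=0;m[:,:310]=0;m[260:]=0;m[:,420:]=0
c=max(cv2.findContours(m,0,1)[0],key=cv2.contourArea); ap=cv2.approxPolyDP(c,4,True)[:,0]; print(ap,ray("w",ap,.018,P))
E
```

```text
[[0.4807 0.1111 0.06  ]
 [0.6649 0.0949 0.06  ]]
[[ 0.5324  0.0383  0.018 ]
 [ 0.6269  0.0252  0.018 ]
 [ 0.5055 -0.1091  0.018 ]
 [ 0.6172 -0.1308  0.018 ]]
[[331 136]
 [320 247]
 [324 240]
 [360 243]
 [364 235]
 [397 243]
 [410 141]
 [402 251]
 [412 139]] [[ 0.5311  0.0372  0.018 ]
 [ 0.5057 -0.1076  0.018 ]
 [ 0.5118 -0.0979  0.018 ]
 [ 0.5591 -0.1065  0.018 ]
 [ 0.5649 -0.0954  0.018 ]
 [ 0.6081 -0.1108  0.018 ]
 [ 0.6257  0.0229  0.018 ]
 [ 0.6146 -0.1232  0.018 ]
 [ 0.6281  0.0251  0.018 ]]
```

View pics/w2z.png

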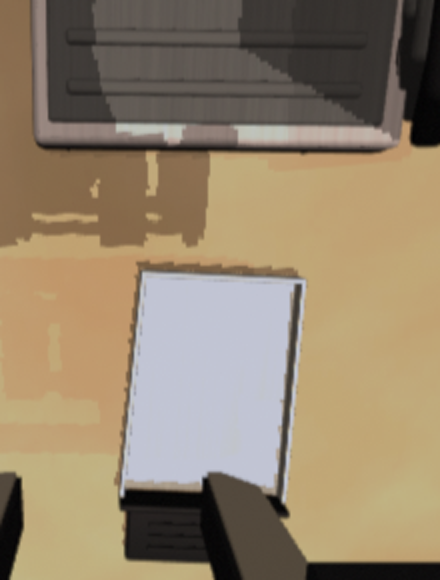

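```bash
python3 - <<'E'
from h import *
import pickle
P=pickle.load(open("w2.pkl","rb"))
print(ray("w",[(533,245),(545,240),(565,130)],.0,P),ray("w",[(545,255)],.05,P))
s=robot.read_state();R=cv2.Rodrigues(s['orientation'])[0]
print(s['tool_pos'],R.T@(np.array([.657,-.038,.08])-s['tool_pos']))
E
```

```text
[[ 0.8007592  -0.13936228  0.        ]
 [ 0.81649232 -0.13312824  0.        ]
 [ 0.82354694  0.016764    0.        ]] [[ 0.78273325 -0.12741845  0.05      ]]
[0.50950269 0.00065556 0.2625577 ] [-0.02522235  0.15039294  0.18254539]
```

Call:
carry_out:
  commands:
    - [[-0.5, 3, 0, 0], [-0.5, 3, 0, 0], [-0.5, 3, 0, 0], [-0.5, 3, 0, 0], [-0.5, 3, 0, 0], [0, 0, 3, 0], [0, 0, 3, 0], [0, 0, 3, 0], [0, 0, 3, 0], [0, 0, 3, 0], [0, 0, 3, 0], [0, 0, 0, 0]]
  claw: 0

```text
t: 4.42
tool_pos: [0.6514, -0.0396, 0.0745]
orientation: [-2.316, -2.109, 0.012]
force: [-0.6, 0.1, -1.4]
opening: 0.0007
```

Call:
carry_out:
  commands:
    - [[0, 0, 2, 0], [0, 0, 2, 0], [0, 0, 1.5, 0], [0, 0, 0.7, 0], [0, 0, 0, 0], [0, 0, 0, 0], [0, 0, 0, 0]]

```text
t: 5.0
tool_pos: [0.6577, -0.0388, 0.0224]
orientation: [2.321, 2.114, 0.002]
force: [-0.0, 0.7, 0.6]
opening: 0.0004
```

```bash
python3 - <<'E'
from h import *
im=robot.read_camera("wrist"); cv2.imwrite("pics/w3.png",im[:,:,::-1])
s=robot.read_state(); print(s['tool_pos'],s['force'],s['opening'])
im=robot.read_camera("scene"); cv2.imwrite("pics/s3.png",cv2.resize(im[100:280,240:460,::-1],None,fx=3,fy=3))
E
```

```text
[ 0.65781541 -0.03866997  0.02248563] [-0.00926805  0.01549769  0.48259487] 0.0005558229307982448
```

View pics/s3.png

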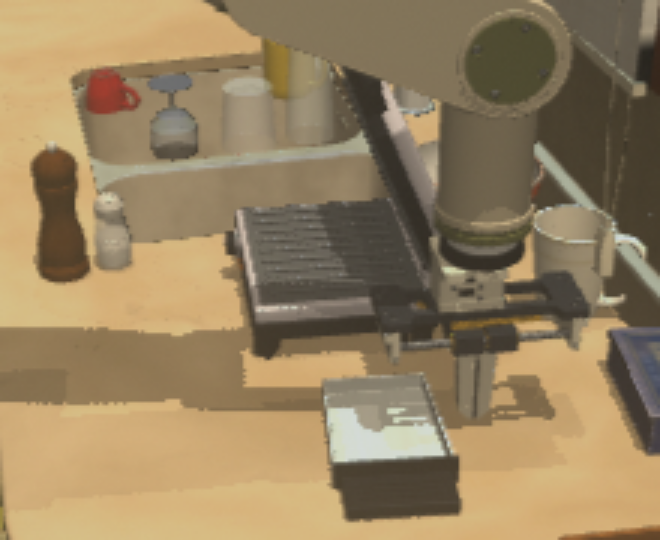

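View pics/w3.png

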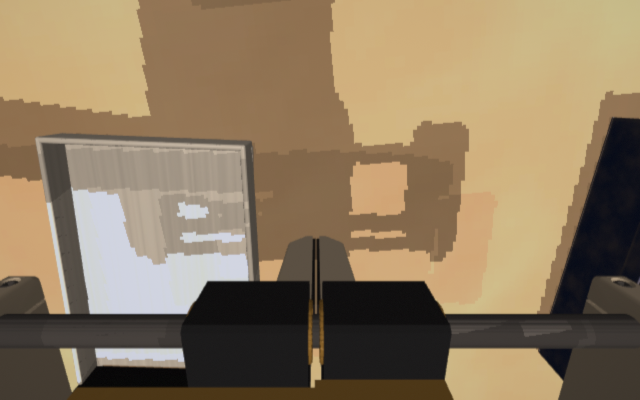

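Call:
carry_out:
  commands:
    - [[0, -0.4, 0.2, 0], [0, -0.4, 0, 0], [0, -0.3, 0, 0], [0, -0.3, 0, 0], [0, -0.3, 0, 0], [0, -0.3, 0, 0], [0, -0.3, 0, 0], [0, -0.2, 0, 0], [0, -0.1, 0, 0], [0, 0, 0, 0], [0, 0, 0, 0]]

```text
t: 6.02
tool_pos: [0.6306, -0.0361, 0.0187]
orientation: [-2.323, -2.115, 0.0]
force: [0.0, -0.1, 0.6]
opening: 0.0003
```

```bash
python3 - <<'E'
from h import *
import pickle
s=robot.read_state(); print(s['tool_pos'],s['force'],s['opening'])
pickle.dump(robot.camera_params("wrist"),open("w4.pkl","wb"))
im=robot.read_camera("wrist"); cv2.imwrite("pics/w4.png",im[:,:,::-1])
im=robot.read_camera("top"); cv2.imwrite("pics/t4.png",cv2.resize(im[85:205,180:420,::-1],None,fx=3.3,fy=3.3))
E
```

```text
[ 0.63061329 -0.0360704   0.01865591] [ 0.01283664 -0.11462336  0.56388895] 0.00025449285777474613
```

View pics/w4.png

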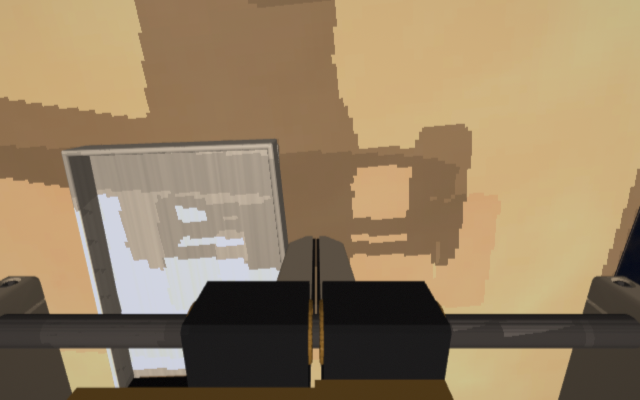

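View pics/t4.png

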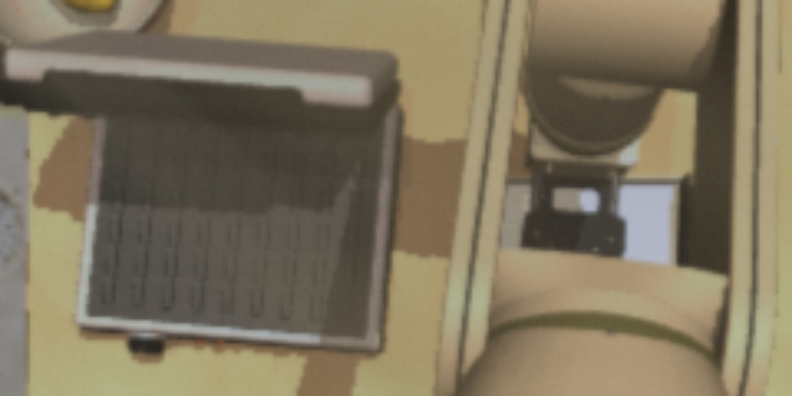

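```bash
python3 - <<'E'
from h import *
import pickle
np.set_printoptions(precision=4,suppress=True)
P=pickle.load(open("w4.pkl","rb"))
q=ray("w",[(66,152),(278,142),(281,260),(118,360),(285,257)],.018,P); print(q)
gy=np.array([.0906,.9959]);gx=np.array([.9959,-.0906]);o=np.array([.573,.1015])
for p in q: print((p[:2]-o)@gx,(p[:2]-o)@gy)
E
```

```text
[[ 0.5193  0.0326  0.018 ]
 [ 0.6189  0.0279  0.018 ]
 [ 0.6127 -0.0328  0.018 ]
 [ 0.5107 -0.0879  0.018 ]
 [ 0.615  -0.0313  0.018 ]]
-0.04723966889389516 -0.07345682906027273
0.05242353541259102 -0.06912075562304136
0.05170633499622848 -0.1301870162308054
-0.0448439831645139 -0.19427829035491545
0.05384110278372174 -0.12846198041669368
```

Call:
carry_out:
  commands:
    - [[0, 1.3, 0, 0], [0, 1.3, 0, 0], [-2, 0, 0, 0], [-2.4, 0, 0, 0], [-2.4, 0, 0, 0], [-2.4, 0, 0, 0], [-2.2, 0, 0, 0], [0, 0, 0, 0], [0, -0.5, 0, 0], [0, -0.4, 0, 0], [0, -0.4, 0, 0], [0, -0.3, 0, 0], [0, -0.3, 0, 0], [0, -0.3, 0, 0], [0, -0.2, 0, 0], [0, -0.2, 0, 0], [0, -0.1, 0, 0], [0, 0, 0, 0], [0, 0, 0, 0]]

```text
t: 7.7
tool_pos: [0.6191, -0.1494, 0.0187]
orientation: [2.323, 2.115, 0.0]
force: [0.6, -0.7, 0.8]
opening: 0.0005
```

```bash
python3 - <<'E'
from h import *
import pickle
s=robot.read_state(); print(s['tool_pos'],s['force'],s['opening'])
pickle.dump(robot.camera_params("wrist"),open("w5.pkl","wb"))
im=robot.read_camera("wrist"); cv2.imwrite("pics/w5.png",im[:,:,::-1])
E
```

```text
[ 0.61910282 -0.14943053  0.01873642] [ 0.56728846 -0.72125883  0.84728495] 0.0005358414646275463
```

View pics/w5.png

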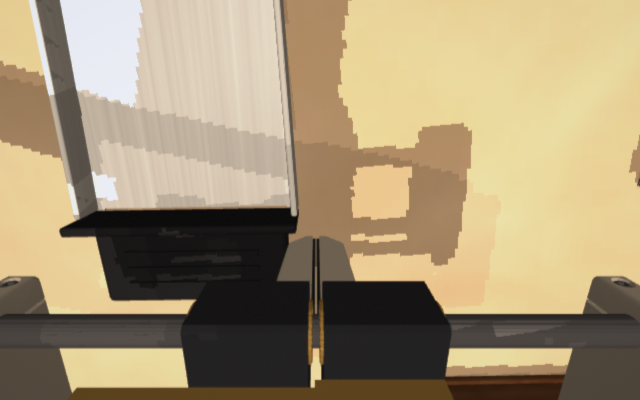

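```bash
cat >> h.py <<'E'
gy=np.array([.0906,.9959]);gx=np.array([.9959,-.0906]);o=np.array([.573,.1015])
def G(p): p=np.atleast_2d(p)[:,:2]-o; return np.c_[p@gx,p@gy]
E
python3 - <<'E'
from h import *
import pickle
np.set_printoptions(precision=4,suppress=True)
P=pickle.load(open("w5.pkl","rb"))
print(G(ray("w",[(36,0),(76,213),(278,0),(296,213)],.018,P)))
print(G(ray("w",[(62,234),(297,213)],.029,P)), G(ray("w",[(111,299),(200,297)],.016,P)))
E
```

```text
[[-0.0464 -0.1245]
 [-0.0505 -0.2178]
 [ 0.0534 -0.1248]
 [ 0.0589 -0.2182]]
[[-0.0508 -0.2243]
 [ 0.06   -0.2142]] [[-0.0439 -0.2687]
 [ 0.0051 -0.2676]]
```

Call:
carry_out:
  commands:
    - [[0, 1.3, 0, 0], [0, 1.2, 0, 0], [-2, 0, 0, 0], [-2, 0, 0, 0], [-1.5, 0, 0, 0], [0, -1.5, 0, 0], [0, -2.5, 0, 0], [0, -2.5, 0, 0], [0, -2.5, 0, 0], [0, 0, 0, 0], [0, 0, 0, 0]]

```text
t: 8.67
tool_pos: [0.5477, -0.198, 0.0182]
orientation: [-2.323, -2.113, 0.001]
force: [0.7, -0.2, 0.2]
opening: 0.0006
```

Call:
carry_out:
  commands:
    - [[0, 0, 0, 0], [0, 0, 0, 0], [0, 0, 0, 0], [0, 0, 0, 0]]
  claw: 5

```text
t: 9.0
tool_pos: [0.5501, -0.1983, 0.0189]
orientation: [2.322, 2.115, 0.0]
force: [-0.3, 0.8, -0.5]
opening: 0.022
```

```bash
python3 - <<'E'
from h import *
s=robot.read_state(); print(s['tool_pos'],G(s['tool_pos']),s['force'],s['opening'],s['orientation'])
im=robot.read_camera("wrist"); cv2.imwrite("pics/w6.png",im[:,:,::-1])
E
```

```text
[ 0.55010571 -0.19830018  0.01889921] [[ 0.00436147 -0.30064522]] [-0.32840614  0.81667516 -0.49163909] 0.02204572539103777 [2.32198983e+00 2.11504182e+00 4.78665555e-04]
```

View pics/w6.png

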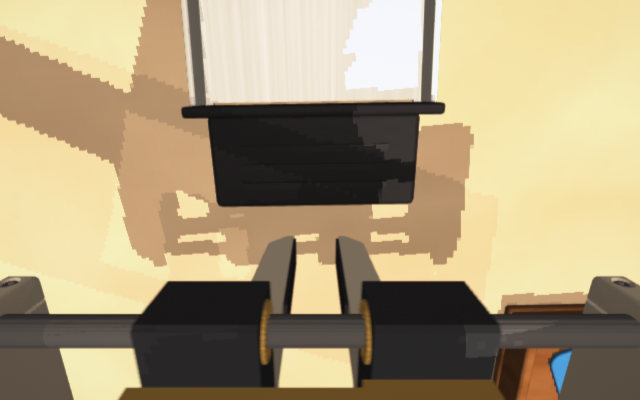

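Call:
carry_out:
  commands:
    - [[0.5, 0, 0, 0], [0.7, 0, 0, 0], [0.7, 0, 0, 0], [0.7, 0, 0, 0], [0.9, 0, 0, 0], [1, 0, 0, 0], [1, 0, 0, 0], [1, 0, 0, 0], [1, 0, 0, 0], [1, 0, 0, 0], [1, 0, 0, 0], [1, 0, 0, 0], [0.8, 0, 0, 0], [0.5, 0, 0, 0], [0.2, 0, 0, 0], [0, 0, 0, 0], [0, 0, 0, 0]]
  claw: 5

```text
t: 10.47
tool_pos: [0.5604, -0.0784, 0.0186]
orientation: [-2.323, -2.115, -0.001]
force: [-0.8, -0.5, 0.8]
opening: 0.05
```

```bash
python3 - <<'E'
from h import *
s=robot.read_state(); print(s['tool_pos'],G(s['tool_pos']),s['force'],s['opening'],s['orientation'])
im=robot.read_camera("wrist"); cv2.imwrite("pics/w7.png",im[:,:,::-1])
im=robot.read_camera("scene"); cv2.imwrite("pics/s7.png",cv2.resize(im[100:280,240:460,::-1],None,fx=3,fy=3))
E
```

```text
[ 0.56042507 -0.07840015  0.01856924] [[ 0.00377558 -0.18030185]] [-0.77648282 -0.52425603  0.76136327] 0.0500442536067038 [-2.32260754e+00 -2.11498367e+00 -5.19872850e-04]
```

View pics/w7.png

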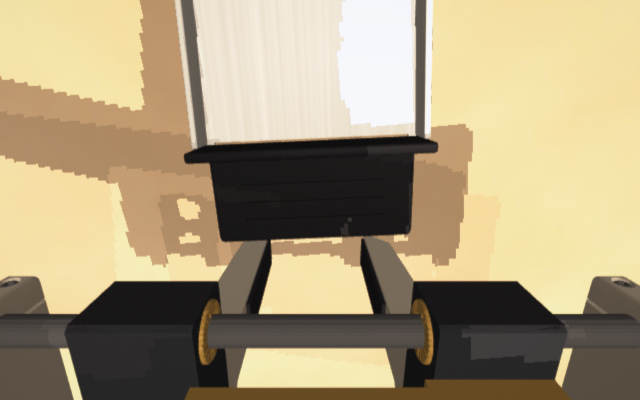

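View pics/s7.png

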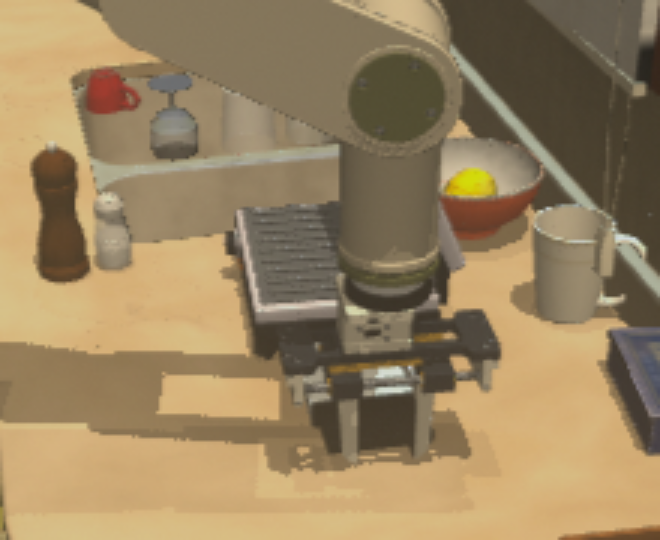

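Call:
carry_out:
  commands:
    - [[0.5, 0, 0, 0], [0.5, 0, 0, 0], [0.5, 0, 0, 0], [0.5, 0, 0, 0], [0.5, 0, 0, 0], [0.5, 0, 0, 0], [0.5, 0, 0, 0], [0.5, 0, 0, 0], [0.5, 0, 0, 0], [0.5, 0, 0, 0], [0.5, 0, 0, 0], [0.5, 0, 0, 0], [0.5, 0, 0, 0], [0.5, 0, 0, 0], [0.5, 0, 0, 0], [0.5, 0, 0, 0], [0.5, 0, 0, 0], [0.5, 0, 0, 0], [0.5, 0, 0, 0]]

```text
t: 12.15
tool_pos: [0.5692, 0.0165, 0.0186]
orientation: [-2.323, -2.115, 0.0]
force: [-1.7, -1.6, -0.2]
opening: 0.0501
```

```bash
python3 - <<'E'
from h import *
s=robot.read_state(); print(s['tool_pos'],G(s['tool_pos']),s['force'],s['opening'],s['orientation'])
im=robot.read_camera("wrist"); cv2.imwrite("pics/w8.png",im[:,:,::-1])
E
```

```text
[0.56920587 0.01648088 0.01855105] [[ 0.00392416 -0.08501429]] [-1.74934252 -1.63573643 -0.20786406] 0.05011145699376664 [-2.32272422e+00 -2.11506402e+00  1.86973255e-04]
```

View pics/w8.png

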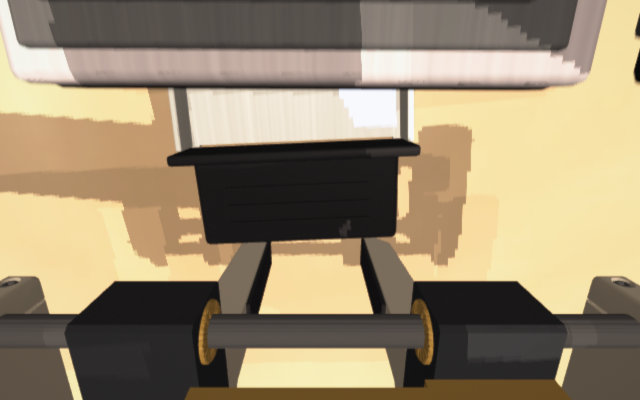

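Call:
carry_out:
  commands:
    - [[0.3, 0, 0, 0], [0.3, 0, 0, 0], [0.3, 0, 0, 0], [0.3, 0, 0, 0], [0.3, 0, 0, 0], [0.3, 0, 0, 0], [0.3, 0, 0, 0], [0.2, 0, 0, 0], [0.2, 0, 0, 0], [0, 0, 0, 0]]

```text
t: 13.03
tool_pos: [0.5717, 0.0414, 0.0187]
orientation: [-2.323, -2.115, -0.001]
force: [-0.4, 0.6, 0.4]
opening: 0.0501
```

```bash
python3 - <<'E'
from h import *
s=robot.read_state(); print(s['tool_pos'],G(s['tool_pos']),s['force'],s['opening'],s['orientation'])
im=robot.read_camera("wrist"); cv2.imwrite("pics/w9.png",im[:,:,::-1])
E
```

```text
[0.57173449 0.04138723 0.01866721] [[ 0.0041859  -0.05998096]] [-0.41629332  0.59683339  0.39662182] 0.050117094676502265 [-2.32255774e+00 -2.11536467e+00 -7.10858324e-04]
```

View pics/w9.png

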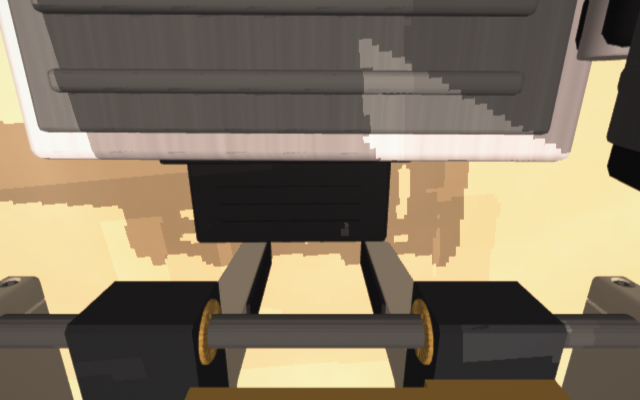

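Call:
carry_out:
  commands:
    - [[0.15, 0, 0, 0], [0.15, 0, 0, 0], [0.15, 0, 0, 0], [0.1, 0, 0, 0]]

```text
t: 13.42
tool_pos: [0.5714, 0.0427, 0.0183]
orientation: [2.321, 2.112, -0.008]
force: [-4.7, -22.3, 0.9]
opening: 0.0497
```

Call:
carry_out:
  commands:
    - [[0.1, 0, 0, 0], [0.1, 0, 0, 0]]

```text
t: 13.58
tool_pos: [0.5714, 0.0429, 0.0181]
orientation: [2.321, 2.111, -0.011]
force: [-4.7, -31.1, 0.0]
opening: 0.0499
```

Call:
carry_out:
  commands:
    - [[0, 0, 0, 0], [0, 0, 0, 0], [-0.5, 0, 0, 0], [-1.5, 0, 0, 0], [-2, 0, 0, 0], [-2, 0, 0, 0], [-2, 0, -2, 0], [0, 0, -3, 0], [0, 0, 0, 0], [0, 0, 0, 0]]

```text
t: 14.42
tool_pos: [0.5672, -0.0317, 0.0713]
orientation: [2.321, 2.111, 0.006]
force: [-0.7, -0.5, 0.1]
opening: 0.0501
```

```bash
python3 - <<'E'
from h import *
import pickle
s=robot.read_state(); print(s['tool_pos'],G(s['tool_pos']),s['force'])
pickle.dump(robot.camera_params("wrist"),open("w10.pkl","wb"))
im=robot.read_camera("wrist"); cv2.imwrite("pics/w10.png",im[:,:,::-1])
im=robot.read_camera("scene"); cv2.imwrite("pics/s10.png",cv2.resize(im[100:280,240:460,::-1],None,fx=3,fy=3))
E
```

```text
[ 0.56722126 -0.03173122  0.07129438] [[ 0.0063157  -0.13320853]] [-0.70091771 -0.54148749  0.14095132]
```

View pics/w10.png

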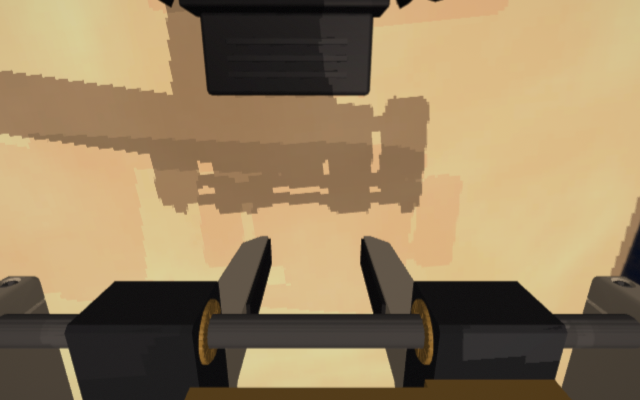

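View pics/s10.png

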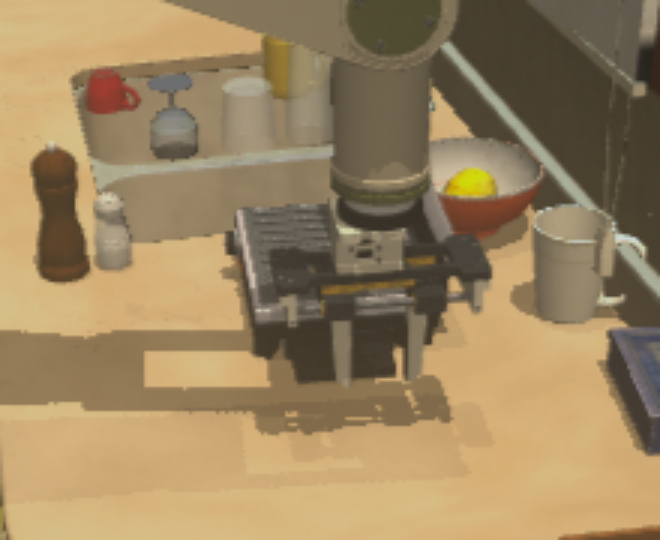

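```bash
python3 - <<'E'
from h import *
import pickle
np.set_printoptions(precision=4,suppress=True)
P=pickle.load(open("w10.pkl","rb"))
print(G(ray("w",[(208,95),(369,95)],.016,P)), G(ray("w",[(202,12),(373,12)],.016,P)))
E
```

```text
[[-0.0582 -0.0493]
 [ 0.0393 -0.0497]] [[-0.0571 -0.0046]
 [ 0.0395 -0.0049]]
```

Call:
carry_out:
  commands:
    - [[0, 1.7, -3.3, 0], [0, 1.7, -3.3, 0], [0, 1.7, -3.3, 0], [0, 1.7, -3.3, 0], [0, 1.7, -3.3, 0], [0, 1.7, -3.3, 0], [0, 1.7, -3.3, 0], [0, 1.7, -3.3, 0], [0, 0, 0, 0], [0, 0, 0, 0]]
  claw: 0

```text
t: 15.35
tool_pos: [0.7019, -0.0436, 0.3337]
orientation: [2.32, 2.115, 0.003]
force: [-0.0, -0.0, -0.9]
opening: 0.0002
```

```bash
python3 - <<'E'
from h import *
import pickle
s=robot.read_state(); print(s['tool_pos'],G(s['tool_pos']),s['force'])
pickle.dump(robot.camera_params("wrist"),open("w11.pkl","wb"))
im=robot.read_camera("wrist"); cv2.imwrite("pics/w11.png",im[:,:,::-1])
im=robot.read_camera("scene"); cv2.imwrite("pics/s11.png",cv2.resize(im[60:280,240:500,::-1],None,fx=2.6,fy=2.6))
E
```

```text
[ 0.701861   -0.04358585  0.33366713] [[ 0.14147745 -0.1328162 ]] [-0.00855668 -0.03165199 -0.9393915 ]
```

View pics/w11.png

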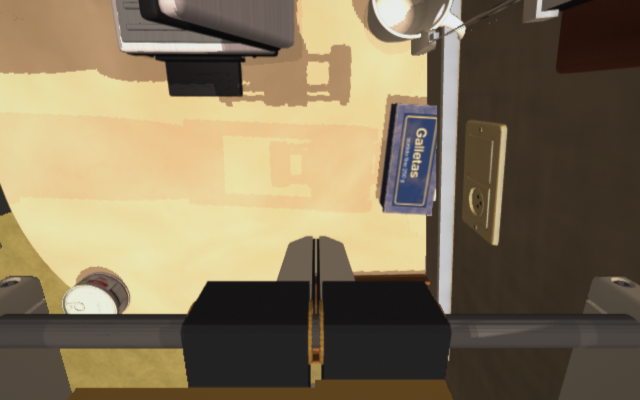

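View pics/s11.png

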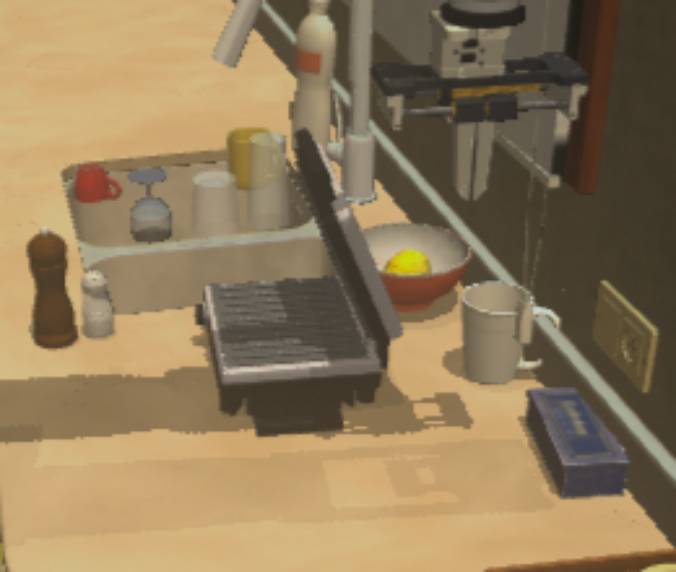

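```bash
python3 - <<'E'
from h import *
import pickle
np.set_printoptions(precision=4,suppress=True)
P=pickle.load(open("w10.pkl","rb"))
d=np.array([.57173-.56722,.04138+.03173,.01867-.07129]); P=dict(P); P['t']=P['t']-P['R']@d
print("w9 rim",G(ray("w",[(32,150),(575,150)],.06,P)),"grip",G(ray("w",[(191,200),(390,200)],.016,P)))
P=pickle.load(open("w11.pkl","rb"))
im=cv2.imread("pics/w11.png");cv2.imwrite("pics/w11z.png",cv2.resize(im[0:110,90:320],None,fx=3.4,fy=3.4,interpolation=cv2.INTER_CUBIC))
im=robot.read_camera("top"); cv2.imwrite("pics/t11.png",cv2.resize(im[85:205,180:420,::-1],None,fx=3.3,fy=3.3,interpolation=cv2.INTER_CUBIC))
E
```

```text
w9 rim [[-0.0918  0.006 ]
 [ 0.0926  0.005 ]] grip [[-0.0576 -0.026 ]
 [ 0.0413 -0.0266]]
```

View pics/w11z.png

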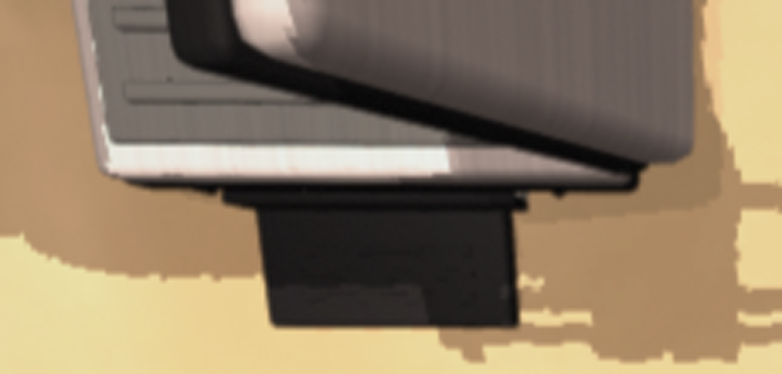

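View pics/t11.png

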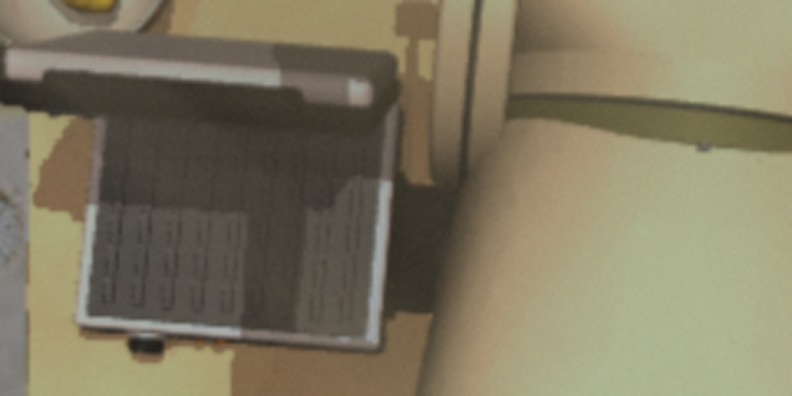

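Call:
carry_out:
  commands:
    - [[2, 0, 0, 0], [3, 0, 0, 0], [3.2, 0, 0, 0], [3.2, 0, 0, 0], [3.2, 0, 0, 0], [3.2, 0, 0, 0], [3.2, 0, 0, 0], [2.4, 0, 0, 0], [1.4, 0, 0, 0], [0, 0, 0, 0], [0, 0, 0, 0]]

```text
t: 16.42
tool_pos: [0.7228, 0.2028, 0.331]
orientation: [-2.321, -2.116, 0.004]
force: [-0.0, -0.5, 0.1]
opening: 0.0007
```

```bash
python3 - <<'E'
from h import *
s=robot.read_state(); print(s['tool_pos'],G(s['tool_pos']),s['force'],s['q'])
im=robot.read_camera("wrist"); cv2.imwrite("pics/w12.png",im[:,:,::-1])
im=robot.read_camera("scene"); cv2.imwrite("pics/s12.png",cv2.resize(im[60:280,240:500,::-1],None,fx=2.6,fy=2.6))
E
```

```text
[0.72280488 0.2028035  0.33097576] [[0.14001258 0.11446048]] [-0.00324858 -0.4582676   0.07192768] [ 2.05549486e-01  5.62290358e-01  7.82349303e-01 -5.47711968e-04
  1.79947020e+00  2.97952089e-01]
```

View pics/w12.png

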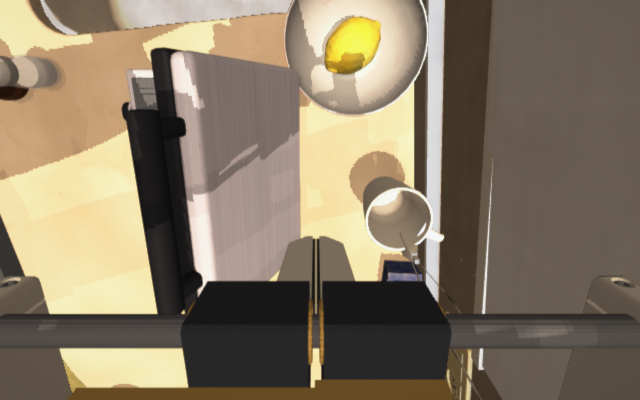

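View pics/s12.png

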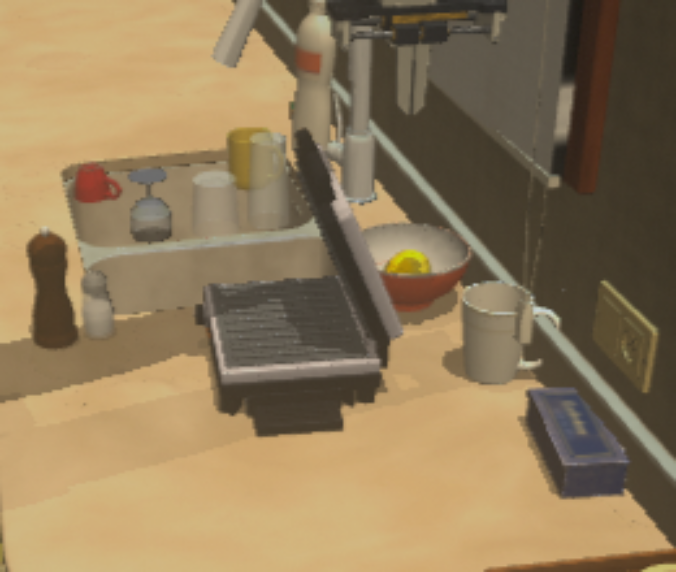

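Call:
carry_out:
  commands:
    - [[0, 0, 2.5, 0], [0, 0, 2.5, 0], [0, 0, 2, 0], [0, 0, 1, 0], [0, -1, 0, 0], [0, -1, 0, 0], [0, -1, 0, 0], [0, 0, 0, 0]]

```text
t: 17.18
tool_pos: [0.6929, 0.2047, 0.2539]
orientation: [2.324, 2.114, 0.001]
force: [0.1, -0.9, -0.5]
opening: 0.0004
```

```bash
python3 - <<'E'
from h import *
s=robot.read_state(); print(s['tool_pos'],G(s['tool_pos']),s['force'])
im=robot.read_camera("wrist"); cv2.imwrite("pics/w13.png",im[:,:,::-1])
im=robot.read_camera("scene"); cv2.imwrite("pics/s13.png",cv2.resize(im[60:280,240:500,::-1],None,fx=2.6,fy=2.6))
for th in np.arange(1.35,-.01,-.15):
    r,h=.17,.037
    print(round(th,2), .092-r*np.cos(th)+h*np.sin(th)+.0175, .066+r*np.sin(th)+h*np.cos(th)+.014)
E
```

```text
[0.69292758 0.20472678 0.2538735 ] [[0.11008353 0.11366899]] [ 0.06747849 -0.92204541 -0.54274353]
1.35 0.10837062743376934 0.2539762182529746
1.2 0.08238462791975289 0.25185388153006544
1.05 0.05700758120538508 0.24587207712297682
0.9 0.032809401050203975 0.2361651434626868
0.75 0.010333526412313866 0.22295107735229824
0.6 -0.009915283019028935 0.20652663822881417
0.45 -0.027482282637839514 0.1872606835859583
0.3 -0.0419729555048834 0.16558588523007528
0.15 -0.05306187234760397 0.14198901240414558
0.0 -0.060499999999999984 0.11700000000000015
```

View pics/w13.png

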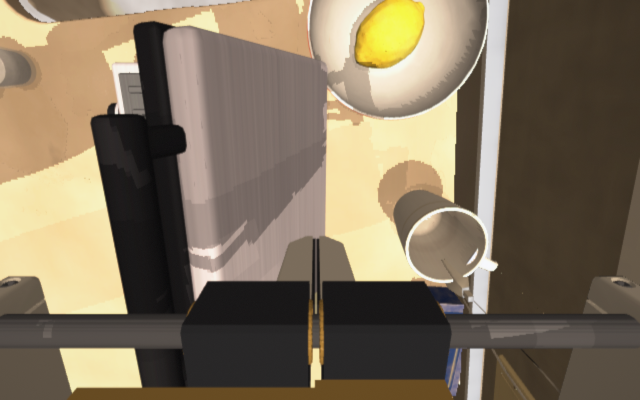

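View pics/s13.png

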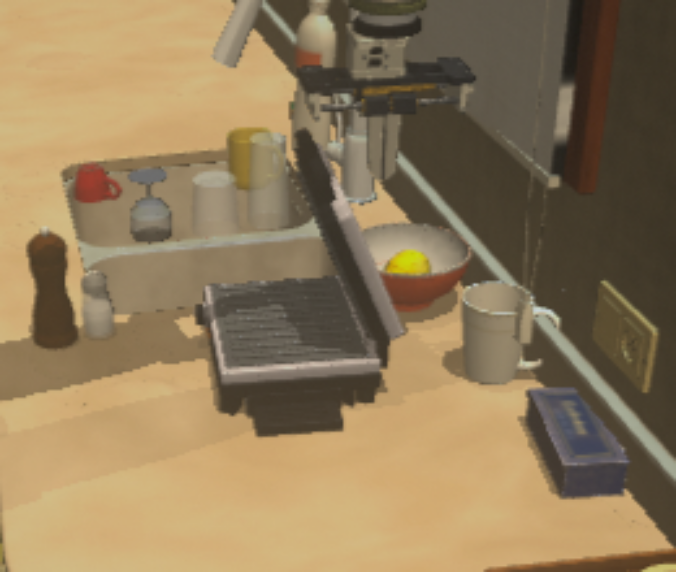

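Call:
carry_out:
  commands:
    - [[0, -0.92, 0.07, 0], [0, -0.92, 0.07, 0], [0, -0.92, 0.07, 0], [0, -0.85, 0.2, 0], [0, -0.85, 0.2, 0], [0, -0.85, 0.2, 0]]

```text
t: 17.78
tool_pos: [0.6421, 0.21, 0.2455]
orientation: [2.322, 2.113, 0.004]
force: [4.7, -0.1, -1.2]
opening: 0.0008
```

```bash
python3 - <<'E'
from h import *
s=robot.read_state(); print(s['tool_pos'],G(s['tool_pos']),s['force'])
im=robot.read_camera("wrist"); cv2.imwrite("pics/w14.png",im[:,:,::-1])
im=robot.read_camera("scene"); cv2.imwrite("pics/s14.png",cv2.resize(im[60:280,240:500,::-1],None,fx=2.6,fy=2.6))
E
```

```text
[0.64212957 0.20998038 0.2454939 ] [[0.05901781 0.11429875]] [ 4.70682905 -0.11114687 -1.17831684]
```

View pics/s14.png

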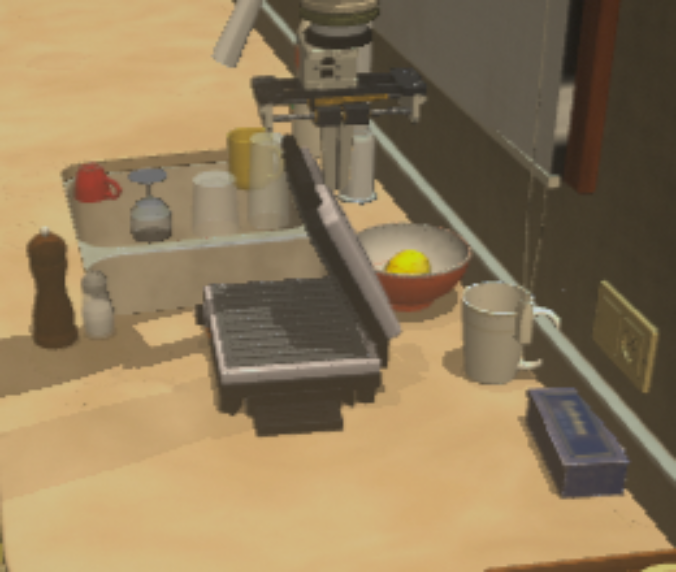

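View pics/w14.png

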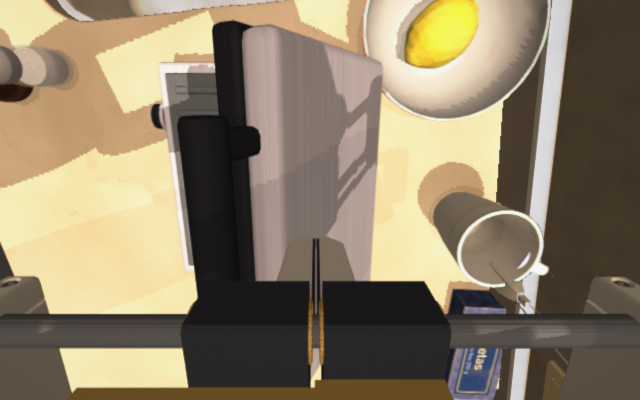

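Contact at about 4.7 N; the lid is moving as planned. I'll follow the arc.

Call:
carry_out:
  commands:
    - [[0, -0.81, 0.32, 0], [0, -0.81, 0.32, 0], [0, -0.81, 0.32, 0], [0, -0.75, 0.44, 0], [0, -0.75, 0.44, 0], [0, -0.75, 0.44, 0], [0, -0.67, 0.55, 0], [0, -0.67, 0.55, 0], [0, -0.67, 0.55, 0]]

```text
t: 18.63
tool_pos: [0.5754, 0.2168, 0.2069]
orientation: [2.323, 2.114, 0.004]
force: [-0.4, 0.6, 4.1]
opening: 0.0007
```

```bash
python3 - <<'E'
from h import *
s=robot.read_state(); print(s['tool_pos'],G(s['tool_pos']),s['force'])
im=robot.read_camera("scene"); cv2.imwrite("pics/s15.png",cv2.resize(im[60:280,240:500,::-1],None,fx=2.6,fy=2.6))
E
```

```text
[0.57537999 0.21681471 0.20689008] [[-0.00807729  0.11505755]] [-0.38660367  0.61114029  4.11957925]
```

View pics/s15.png

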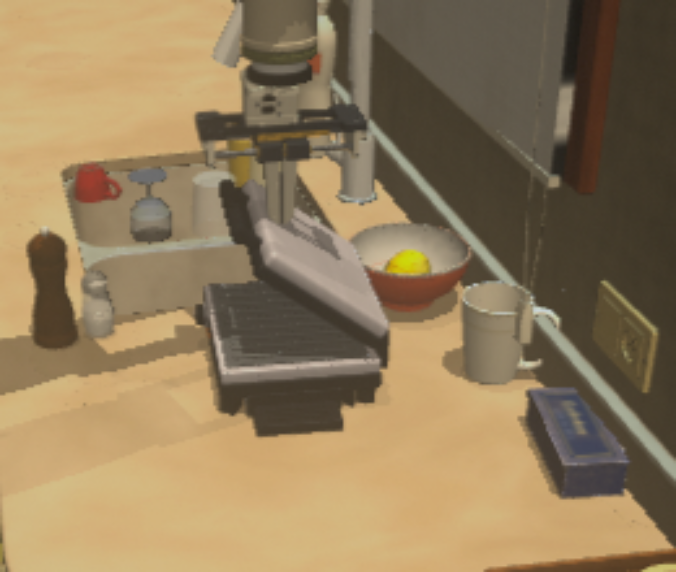

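Call:
carry_out:
  commands:
    - [[0, -0.59, 0.64, 0], [0, -0.59, 0.64, 0], [0, -0.59, 0.64, 0], [0, -0.48, 0.72, 0], [0, -0.48, 0.72, 0], [0, -0.48, 0.72, 0], [0, -0.37, 0.79, 0], [0, -0.37, 0.79, 0], [0, -0.37, 0.79, 0]]

```text
t: 19.43
tool_pos: [0.5308, 0.221, 0.1398]
orientation: [-2.323, -2.115, -0.0]
force: [1.8, 1.4, 2.0]
opening: 0.0005
```

Call:
carry_out:
  commands:
    - [[0, -0.25, 0.6, 0], [0, -0.2, 0.6, 0], [0, -0.1, 0.5, 0], [0, 0, 0.3, 0]]

```text
t: 19.77
tool_pos: [0.5246, 0.2213, 0.1196]
orientation: [-2.322, -2.115, 0.003]
force: [-2.4, 0.2, 2.1]
opening: 0.0004
```

Call:
carry_out:
  commands:
    - [[0, 0, 0.2, 0], [0, 0, 0.15, 0], [0, 0, 0.1, 0]]

```text
t: 20.02
tool_pos: [0.5252, 0.2213, 0.1172]
orientation: [-2.323, -2.115, 0.002]
force: [-11.1, -2.4, 19.2]
opening: 0.0006
```

Call:
carry_out:
  commands:
    - [[0, 0, 0.1, 0], [0, 0, 0, 0]]

```text
t: 20.18
tool_pos: [0.5252, 0.2212, 0.1172]
orientation: [-2.323, -2.115, 0.002]
force: [-12.4, -2.9, 19.3]
opening: 0.0007
```

Call:
carry_out:
  commands:
    - [[0, 0, 0, 0], [0, 0, 0, 0], [0, 0, -0.5, 0], [0, 0, -2, 0], [0, 0, -3, 0], [0, 0, -3, 0], [0, 0, -3, 0], [-3, 0, -3, 0], [-4, 0, 0, 0], [-4, 0, 0, 0], [-4, 0, 0, 0], [-4, 0, 0, 0], [-4, 0, 0, 0], [-4, 0, 0, 0], [0, 0, 0, 0], [0, 0, 0, 0]]

```text
t: 21.52
tool_pos: [0.5003, -0.0491, 0.2598]
orientation: [2.327, 2.109, -0.0]
force: [0.9, 0.7, 0.5]
opening: 0.0004
```

```bash
python3 - <<'E'
from h import *
import pickle
s=robot.read_state(); print(s['t'],s['tool_pos'],G(s['tool_pos']),s['force'])
pickle.dump(robot.camera_params("wrist"),open("w16.pkl","wb"))
im=robot.read_camera("wrist"); cv2.imwrite("pics/w16.png",im[:,:,::-1])
im=robot.read_camera("scene"); cv2.imwrite("pics/s16.png",cv2.resize(im[60:280,240:500,::-1],None,fx=2.6,fy=2.6))
E
```

```text
21.5167 [ 0.50031694 -0.04914832  0.25976467] [[-0.05873632 -0.15661574]] [0.90239254 0.65600317 0.48721029]
```

View pics/s16.png

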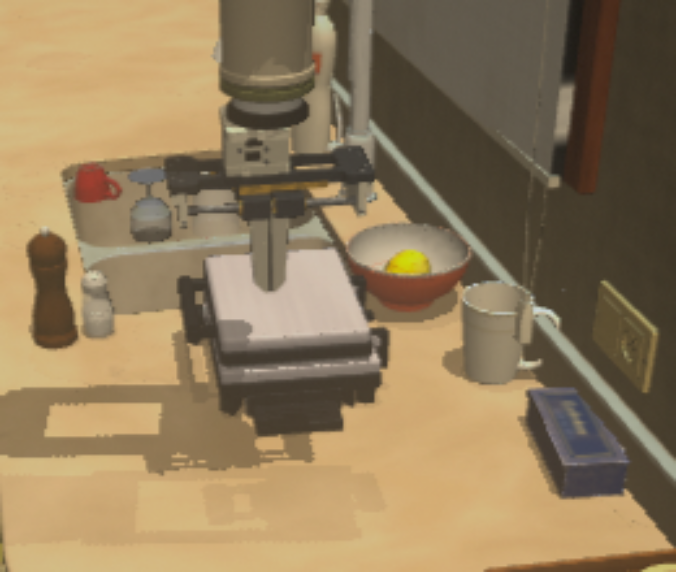

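View pics/w16.png

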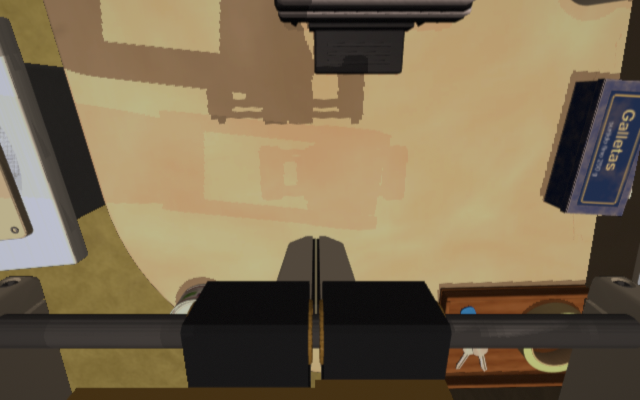

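```bash
python3 - <<'E'
from h import *
import pickle
np.set_printoptions(precision=4,suppress=True)
P=pickle.load(open("w16.pkl","rb"))
print("grip",G(ray("w",[(316,72),(403,73)],.016,P)),"rim",G(ray("w",[(276,14),(471,14)],.06,P)))
im=cv2.imread("pics/w16.png");cv2.imwrite("pics/w16z.png",cv2.resize(im[0:110,250:490],None,fx=3.3,fy=3.3,interpolation=cv2.INTER_CUBIC))
E
```

```text
grip [[-0.0574 -0.0475]
 [ 0.0414 -0.0494]] rim [[-0.0955  0.002 ]
 [ 0.0918  0.0005]]
```

View pics/w16z.png

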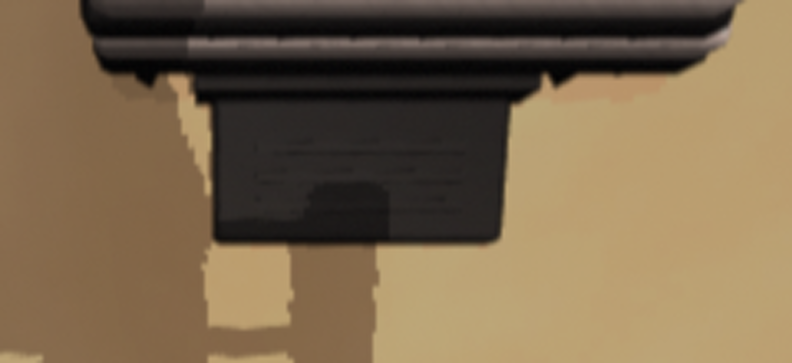

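```bash
python3 - <<'E'
from plant import robot
print(robot.close_job(), robot.read_state()['t'])
E
```

```text
the job is handed in; nothing more can be done
the job is handed in; nothing more can be done
```

The grease tray is pushed home in its slot and the lid is closed. I handed the job in about 22 s into the 64 s allowed. No verdict was reported.

- **Tray:** I nudged it straight with two light side pushes, then pushed its end face with both fingers until it met a hard stop at about 31 N.
- **Lid:** I pushed the outer face along its arc until it met its own hard stop at about 19 N, with the fingertips at the closed height I had worked out.
- **Checks that agreed:** In the last pictures the lid lies flat and the stop plate is flush with the grill's side. The grip's end stands about 48–50 mm out, where 50 mm is home. The arm was well clear and touching nothing. I did not touch the tin, mill or shaker.
- **Check that disagreed:** Measured against the top rim of the grill, the tray sits 6–9 mm towards the front. Measured against the grill's feet, it looks centred. I took it as correct because the slot leaves only 1.5 mm of play at full depth, but I did not resolve the difference.
- **Squareness:** The last picture put the tray about 1° off square. That is within the 2° limit and close to what I can measure at that resolution.

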